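Fit the wheel axle into the hand-truck frame

ROBOT

A 6-joint arm with a two-finger parallel gripper is mounted at the origin on the work surface. World frame = base frame: x ahead of the robot, y to its left, z up, the work surface at z = 0. Lengths are in m, angles in degrees, forces in N, time in s.
With the tool pointing down it reaches from about 0.4 to 0.825 m from the base axis. Payload 7 kg.
Tool frame: the origin (TCP) lies on the centre line of the jaws, within the pads' length; the fingertips stand 19 mm ahead of it and the grasp point (between the pads) is the TCP; z points along the fingers, y is the line along which they close (so a half turn about z gives the same grasp; the last joint's range is limited). The gripper opens to 88 mm and grips with 3 to 60 N. Pads are 19 mm wide; open, the fingers measure 130 mm over their backs; the gripper's body (78 mm by 193 mm) begins 47 mm behind the grasp point.
Start: joints at [83.658, 20.546, 0.682, 0, -70.136, -16.507], TCP at [0.262, 0.622, 0.246] pointing down, gripper open.
Joint ranges: [-176.03, 176.03], [-82.01, 121.73], [-58.28, 71.71], [-173.87, 95.51], [-174.79, -0.11], [-173.66, 173.66]. Speed limits (degrees/s): [136.94, 136.94, 172.46, 180, 180, 180].

INTERFACE

Orientations are given as [roll, pitch, yaw] about the fixed x, y, z axes, in that order (R = Rz(yaw) Ry(pitch) Rx(roll)).
In Python, from plant import get_state, capture, close_job gives the robot as it stands.
- The arm moves only by the tool apply_moves, never from a script. Its argument "targets" is a list of rows, each a list of 7 numbers: the opening, from 0 (shut) to 1 (fully open), then the shift along the tool's x, y, z normalised to -1 to 1, where 1 is 1000 mm, then the turn, a rotation vector about the tool's x, y, z normalised to -1 to 1, where 1 is 90 degrees. In form: [[claw, tx, ty, tz, ax, ay, az], ...]. A call has 1 to 20 rows; each row shifts and turns the commanded pose from where the row before left it, along the tool's axes as they then stand; what a row does not reach is not made up. A row lasts 1/12 s, in which the tool goes at most 41.7 mm and 7.16 degrees, less where a joint would pass 70% of its speed; a pose out of reach is approached as far as the arm can. A call with a number of a shift or a turn outside -1 to 1 is refused whole. A call with a gripper value outside its range is refused whole. The fingers move at their own pace and stop on an object; "newtons" is the grip in N (left out, the last holds). Time passes only in rows, so rows that do not move let the fingers close. It gives the time, the measured TCP pose, the force, the opening and the grip force at its end, in the units of the state.
- get_state(): the state, without advancing time (a new reading comes with each control period).
- capture(name): name is "scene" or "top" or "wrist"; returns a dict with "frame" (400x640x3 uint8, red, green, blue), "range_z" (400x640 float32, m along the optical axis (not along the pixel's ray), 0 where there is no reading), "camera_matrix" (3x3 intrinsics, pixels), "T" (4x4, takes a point from camera to world coordinates). Camera axes: x right, y down, z forward; pixel columns grow to the right and rows downward; lengths in m; the calibration is good to about 2 mm. A picture is of the moment at which its call begins.
- close_job(): hands the job in; it is judged then, once.
The state is a dict: "time_s": time; "joints": joint angles; "qd": joint speeds; "joint_torque": joint torques, N m; "tcp_pos": TCP position; "eef_rot": TCP orientation; "contact_force": force on the tool from outside, world axes, zero at the start; "moment": the same for the moment, N m; "gripper_width": finger opening in m; "gripper_force": force on a finger pad.
Only numpy, scipy, OpenCV 4.12 (cv2) and the standard library are available. Lean on these libraries where they do the work, as an engineer would, in place of code of your own. Each camera call takes 0.05 s, during which the arm holds its last target. There are 200 camera calls.

TASK

Take the long steel axle from the black rack and feed its plain nose into the blue tube of the red hand-truck frame, working by feel because the tube sits somewhat off centre; when it is about half way in, let go of it, then grip it further back by the red stub behind the brass collar and push it fully home, collar against the end of the tube. Never ram it or force it sideways (keep under 40 N), leave everything else on the bench alone, and let go when it is in.

Things in the scene. Friction and masses are not known exactly. Their poses are not given: they have to be found in the camera images.
- axle_mid (a point): Centre of the loose long axle, a round rod 200 mm long, 14 mm thick, about 0.24 kg. x runs along it to the plain nose 100 mm ahead (edge broken 0.8 mm). Steel shank x = -50 to +100 mm; brass collar, 26 mm across, x = -56 to -50 mm; red grip stub, 14 mm thick, x = -100 to -56 mm. It starts level in the rack, 48 mm above the bench, pointing within 0.5 rad of the bore's direction.
- axle_stub (a point): Middle of the axle's red grip stub, 78 mm behind the axle's centre, on its axis; axes as the axle's.
- mouth (a point): Nominal centre of the mouth of the blue tube, 65 mm above the bench. x points level into the bore (the way to push), y left of that, z up. The real tube sits stuck up to 10 mm to either side (along y) of this point, otherwise true in height, depth and direction. Tube 34 mm across, 170 mm long, bore 17.2 mm across, mouth flat, no lead-in. Home: axle's centre 50 mm past this point along x.
- bar (a point): Middle of the yellow tie bar of the frame, 190 mm before the mouth and 87 mm above the bench (axes as mouth). It spans 50 mm along x, from 37.5 mm on the -y side (red post, to the bench) to 37.5 mm on the +y side (open), and is 10 mm thick. The axle's tail passes beneath it, brought in sideways from the +y side; fingers cannot reach down there.
- frame: Fixed red frame with tube, clip and wheel; origin on the bench below mouth, same axes. Base plate 10 mm high, x = -235 to 185 mm, y within 45 mm. Saddles for the tube start 24 mm past the mouth, up to 36 mm to each side, 79 mm high; a 92 mm wheel ends the tube. In the last 15 mm of the way home a clip in the bore drags with about 7 N, then the collar meets the flat mouth. The tube does not give way.
- axle: The same long axle as a whole; its origin is its centre and its axes are those of axle_mid. Let go half way in, it stays in the bore with its tail sagging by a few mm.
- rack: Fixed black rack holding the axle at the start: a plate 200 x 50 mm, 6 mm high, with two slotted uprights 80 mm either side of its origin along x, each 14 mm along x, 36 mm wide, 52 mm high, slot open upwards; origin under its centre on the bench, x along the axle.
- oil_a: bystander, to be left alone: white oil bottle with a red cap, 170 mm high, 72 mm across, upright
- oil_b: bystander, to be left alone: another white oil bottle, as oil_a
- jar: bystander, to be left alone: blue jar, 80 mm high
- spare_wheel: bystander, to be left alone: black spare wheel, 92 mm across, lying flat
- mallet: bystander, to be left alone: hammer lying on the bench, about 300 mm long
- short_axle: bystander, to be left alone: shorter axle of the same make, 120 mm long, in the blue tray; not the one to fit
Mind the look-alikes: they are no part of the job. Leave any pink look-alike of the axle alone.

How it is judged (in metres and radians):
On the way, in this order (a step that is already met when the one before it is completed fails the run):
1. the axle is in the bore partway (its nose 40 to 130 mm inside the tube) and let go (x of axle_mid in the frame of mouth between -0.06 and 0.03 m and y of axle_mid in the frame of mouth between -0.014 and 0.014 m and z of axle_mid in the frame of mouth between -0.011 and 0.009 m and angle between the x axis of axle_mid and the x axis of mouth, either way round below 0.08 rad and contact force between the fingers and axle below 0.05 N), for 0.2 s.
2. the axle, still short of home, is gripped again further back, on the stub behind the collar (x of the grasp point in the frame of axle_mid below -0.05 m and contact force between the fingers and axle above 2 N and x of axle_mid in the frame of mouth below 0.04 m and y of axle_mid in the frame of mouth between -0.014 and 0.014 m and z of axle_mid in the frame of mouth between -0.011 and 0.009 m and angle between the x axis of axle_mid and the x axis of mouth, either way round below 0.08 rad), for 0.1 s.
At the end, for the whole second after the job is handed in: the axle is in the tube with its collar within 2 mm of the mouth, let go and at rest (x of axle_mid in the frame of mouth between 0.048 and 0.053 m and y of axle_mid in the frame of mouth between -0.014 and 0.014 m and z of axle_mid in the frame of mouth between -0.011 and 0.009 m and angle between the x axis of axle_mid and the x axis of mouth, either way round below 0.08 rad and contact force between the fingers and axle below 0.05 N and linear speed of axle below 0.01 m/s); the robot touches nothing.
It fails at once if the axle is rammed or forced: more than 40 N between axle and frame (contact force between axle and frame above 40 N).
It fails at once if the axle is dropped onto the bench (height (world z) of axle_mid below 0.02 m).
It fails at once if a bystander on the bench is shifted by more than 20 mm (distance of any of oil_a, oil_b, jar, spare_wheel, mallet, short_axle from where it was at the start of the episode above 0.02 m).
It also fails if it takes over 67 s, if anything falls off the work surface, if the arm or the gripper's body presses on something with over 40 N, if the wrist force passes 120 N, or if a joint passes its speed limit or range.

## Working session

There is one attempt and no reset: what is moved stays moved. The work goes in short steps, Python scripts to look and compute and a tool call to move; the robot and the scene stay as the last step left them, time stands still between calls to the robot, and variables do not carry over. Pictures are saved under pics/ and viewed, at most 10 in all, crops included, and the job is handed in when it is done.

Besides the shell and the picture viewer there is one more tool, called after ">>>" as a command line: name --pt "numbers of a row" for each row, then --argument value for the rest. apply_moves: Moves the arm, as the interface text tells. Scaled input: -1 to 1 covers 1000 mm each way for a shift and 90 degrees each way for a turn. Its arguments: {"type":"object","properties":{"targets":{"type":"array","items":{"type":"array","items":{"type":"number"}}},"newtons":{"type":"number"}},"required":["targets"]}

```bash
mkdir -p pics; ls
python3 - <<'E'
from plant import *
import cv2,numpy as np,pickle
d={n:capture(n) for n in("scene","top")}
pickle.dump(d,open('d0.pkl','wb'))
for n in d:
    cv2.imwrite(f'pics/{n}0.png',d[n]['frame'][:,:,::-1]); print(n,d[n]['camera_matrix'].round(1).tolist(),d[n]['T'].round(4).tolist(),(d[n]['range_z']>0).mean())
print(get_state())
E
```

```text
pics
scene [[371.6, 0.0, 323.9], [0.0, 371.6, 198.0], [0.0, 0.0, 1.0]] [[0.6853, 0.584, -0.4351, 1.0855], [0.7283, -0.5526, 0.4053, -0.4562], [-0.0037, -0.5946, -0.804, 1.0722], [0.0, 0.0, 0.0, 1.0]] 0.9960703125
top [[395.6, 0.0, 322.6], [0.0, 395.6, 193.1], [0.0, 0.0, 1.0]] [[0.025, -0.9809, 0.1928, 0.3537], [-0.9988, -0.0327, -0.0369, 0.055], [0.0425, -0.1917, -0.9805, 1.0784], [0.0, 0.0, 0.0, 1.0]] 0.9959375
{'time_s': 0.1, 'joints': array([ 8.36584209e+01,  2.05894719e+01,  6.39789615e-01, -1.79816115e-02,
       -7.01351039e+01, -1.65059038e+01]), 'qd': array([-0.07286092, -0.08455689,  0.11024477,  0.08607   ,  0.06974541,
        0.03342657]), 'joint_torque': array([-1.68014158e-03, -5.84166205e+01,  2.93753189e+01,  7.01554477e+00,
        1.02327907e-02, -5.40659732e-05]), 'tcp_pos': array([0.26196298, 0.62166183, 0.24469723]), 'eef_rot': array([ 1.79913905e+02, -7.88316346e-03, -2.28535998e+01]), 'contact_force': array([ 0.72250577,  0.35308665, -0.14873506]), 'moment': array([ 0.03332925, -0.0221687 ,  0.00136455]), 'gripper_force': 0.0, 'gripper_width': 0.08747021358382487}
```

View pics/scene0.png

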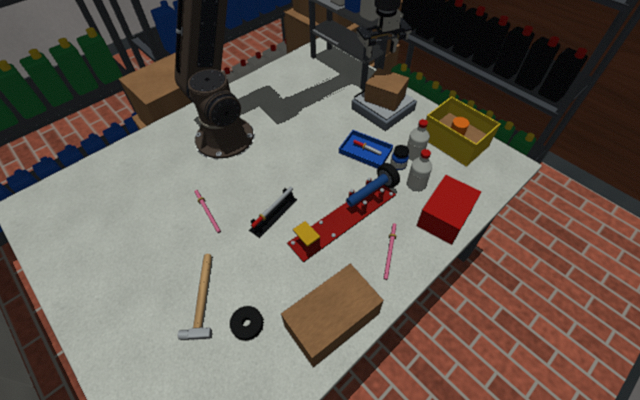

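View pics/top0.png

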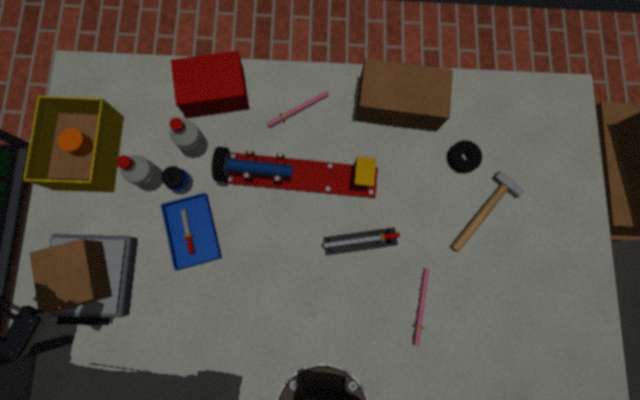

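The scene view shows the axle in the rack at about (272,210) with its red stub at (257,222), the tube at (370,190) and the bar at (306,235). In the top view the axle runs from (325,243) to (398,236), the tube from (228,166) to (292,171), and the bar sits at (365,172). I'll measure these in both views.

```bash
cat > h.py <<'E'
import numpy as np,cv2
def cloud(c):
    K,T,z=c['camera_matrix'],c['T'],c['range_z']
    v,u=np.mgrid[:z.shape[0],:z.shape[1]]
    P=np.stack([(u-K[0,2])/K[0,0]*z,(v-K[1,2])/K[1,1]*z,z],-1)
    return P@T[:3,:3].T+T[:3,3]
def ray(c,uv,h):
    K,T=c['camera_matrix'],c['T']
    d=T[:3,:3]@np.linalg.inv(K)@np.append(uv,1.); return T[:3,3]+d*(h-T[2,3])/d[2]
def proj(c,p):
    q=c['T'][:3,:3].T@(np.asarray(p)-c['T'][:3,3]); q=c['camera_matrix']@q; return q[:2]/q[2]
def masks(c):
    H,S,V=[a.astype(int) for a in cv2.split(cv2.cvtColor(c['frame'],cv2.COLOR_RGB2HSV))]
    return dict(red=((H<7)|(H>172))&(S>150)&(V>50),yel=(H>18)&(H<32)&(S>150)&(V>80),blue=(H>98)&(H<125)&(S>120)&(V>30))
E
python3 - <<'E'
import pickle; from h import *
d=pickle.load(open('d0.pkl','rb'))
W={'top':dict(blue=(222,150,300,185),yel=(345,145,385,195),plate=(215,145,385,200),stub=(375,225,405,245),rack=(318,222,405,258)),
 'scene':dict(blue=(340,165,400,210),yel=(285,215,325,250),plate=(280,170,400,265),stub=(245,210,270,232),rack=(240,180,300,240))}
def rect(P): 
    r=cv2.minAreaRect((P[:,:2]*1000).astype(np.float32)); return np.round(r[0],1),np.round(r[1],1),round(r[2],2)
for n,c in d.items():
    P=cloud(c);m=masks(c)
    def sel(k,col):
        a,b,e,f=W[n][k]; w=np.zeros(P.shape[:2],bool); w[b:f,a:e]=1
        return P[w&col]
    t=sel('blue',m['blue']); print(n,'tube z',np.percentile(t[:,2],[50,95,99]).round(4)); t=t[t[:,2]>.068]; print(' rect',rect(t),len(t))
    y=sel('yel',m['yel']); print(' bar top z',np.percentile(y[:,2],[20,50,90]).round(4)); y=y[y[:,2]>.085]; print(' bar',rect(y))
    r=sel('plate',m['red']); r=r[(r[:,2]<.02)]; print(' plate z',np.median(r[:,2]).round(4),rect(r))
    s=sel('stub',m['red']); print(' stub',len(s),np.median(s,0).round(4),s[:,2].max().round(4))
    a=P[:,:,2]; k=sel('rack',np.ones_like(m['red'])); k=k[k[:,2]>.045]; print(' axle+uprights',rect(k),k[:,2].max().round(4))
E
python3 - <<'E'
import sys; sys.path.insert(0,'.')
import pickle,cv2
d=pickle.load(open('d0.pkl','rb'))
a=cv2.resize(d['top']['frame'][140:265,205:410,::-1],None,fx=3.9,fy=3.9,interpolation=cv2.INTER_CUBIC)
cv2.imwrite('pics/topcrop.png',cv2.convertScaleAbs(a,alpha=1.6)[:600])
E
```

```text
scene tube z [0.0775 0.0829 0.0849]
 rect (array([ 802. , -111.4]), array([116.3, 885.2]), 31.93) 381
 bar top z [0.0895 0.0911 0.0935]
 bar (array([ 842.1, -248.6]), array([ 72.5, 635.7]), 56.03)
 plate z 0.0092 (array([616.6,  75.1]), array([422.1,  88.7]), 85.94)
 stub 56 [ 0.4526 -0.1674  0.0524] 0.058
 axle+uprights (array([ 719.7, -272.3]), array([154.5, 814.5]), 57.46) 1.0722
top tube z [0.0802 0.0843 0.0868]
 rect (array([531.3, 117.3]), array([351.5, 134.6]), 40.29) 716
 bar top z [0.0907 0.0921 0.0947]
 bar (array([493.4, -40.2]), array([ 65.2, 331.7]), 66.85)
 plate z 0.0105 (array([613.8,  70. ]), array([405.9,  86.1]), 86.23)
 stub 76 [ 0.4493 -0.1645  0.0541] 0.0593
 axle+uprights (array([424.1, -58.3]), array([ 61. , 259.6]), 18.62) 1.0784
```

View pics/topcrop.png

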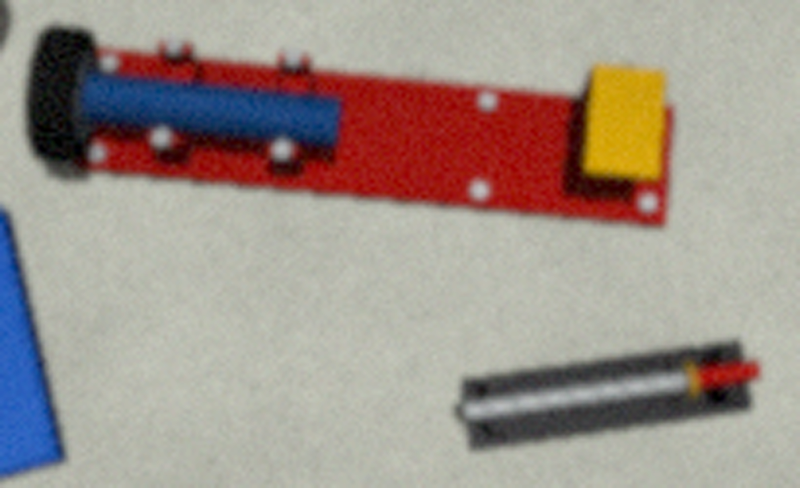

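The crop shows the frame with its bore pointing left (world +y). The tube mouth is at about (338,122) in the crop. The bar's open side faces the robot and rack, and the axle's nose points left. Next I'll refine the numbers with the invalid ranges filtered out.

```bash
cat > m.py <<'E'
from h import *
def line(P):
    vx,vy,x,y=cv2.fitLine((P[:,:2]*1000).astype(np.float32),cv2.DIST_HUBER,0,.01,.01).ravel()
    return np.array([x,y]),np.array([vx,vy])*np.sign(vy)
def meas(c,win):
    P=cloud(c);m=masks(c);ok=(c['range_z']>0)
    near=lambda b:(P[:,:,0]>b[0])&(P[:,:,0]<b[1])&(P[:,:,1]>b[2])&(P[:,:,1]<b[3])&ok
    out={}
    t=near((.55,.70,.05,.27))&m['blue']&(P[:,:,2]>.06)&(P[:,:,2]<.095)
    if t.sum()>30: 
        r=cv2.minAreaRect((P[t][:,:2]*1000).astype(np.float32)); o,v=line(P[t]); out['tube']=(r,o,v,np.percentile(P[t][:,2],98),P[t][:,1].min())
    b=near((.53,.68,-.2,0))&m['yel']&(P[:,:,2]>.08)&(P[:,:,2]<.105)
    if b.sum()>30: out['bar']=(cv2.minAreaRect((P[b][:,:2]*1000).astype(np.float32)),np.median(P[b][:,2]))
    p=near((.5,.72,-.2,.3))&m['red']&(P[:,:,2]<.02)
    if p.sum()>30: out['plate']=(cv2.minAreaRect((P[p][:,:2]*1000).astype(np.float32)),np.median(P[p][:,2]))
    a=near((.40,.54,-.25,.1))&(P[:,:,2]>.047)&(P[:,:,2]<.075)
    if a.sum()>30:
        Q=P[a]; o,v=line(Q); s=(Q[:,:2]*1000-o)@v; out['axle']=(o,v,o+v*s.min(),o+v*s.max(),np.percentile(Q[:,2],[50,90,98]))
    st=near((.40,.54,-.25,.1))&m['red']&(P[:,:,2]>.04)
    if st.sum()>10: out['stub']=(np.median(P[st],0),P[st][:,2].max())
    return out
E
python3 - <<'E'
import pickle; from m import *
np.set_printoptions(precision=4,suppress=True)
d=pickle.load(open('d0.pkl','rb'))
for n,c in d.items():
    print(n); [print(' ',k,v) for k,v in meas(c,0).items()]
E
```

```text
scene
  tube (((614.345458984375, 182.14036560058594), (172.9879150390625, 39.627342224121094), 85.89582061767578), array([622.8895, 180.2919], dtype=float32), array([0.0655, 0.9979], dtype=float32), np.float64(0.08372080771919943), np.float64(0.0947151052210145))
  bar (((611.8377075195312, -92.61609649658203), (49.27037811279297, 75.9115219116211), 84.43400573730469), np.float64(0.09111837387926514))
  plate (((616.6338500976562, 75.09544372558594), (422.1311950683594, 88.6827621459961), 85.94261169433594), np.float64(0.009156012435623473))
  axle (array([440.1969, -96.3194], dtype=float32), array([-0.1733,  0.9849], dtype=float32), array([ 456.6281, -189.6862]), array([421.7494,   8.5043]), array([0.0522, 0.0557, 0.058 ]))
  stub (array([ 0.4526, -0.1674,  0.0524]), np.float64(0.05796061400876673))
top
  tube (((612.887939453125, 186.2760772705078), (169.66806030273438, 34.049076080322266), 83.51394653320312), array([611.3665, 186.8063], dtype=float32), array([0.0755, 0.9971], dtype=float32), np.float64(0.08513758279444485), np.float64(0.10110200102162861))
  bar (((609.5505981445312, -89.65373229980469), (49.40473175048828, 73.17669677734375), 86.43257904052734), np.float64(0.09214416573019513))
  plate (((613.7858276367188, 69.97727966308594), (405.9251403808594, 86.075439453125), 86.23416137695312), np.float64(0.010549155904875152))
  axle (array([434.4851, -87.5511], dtype=float32), array([-0.1669,  0.986 ], dtype=float32), array([ 451.1203, -185.8106]), array([417.9546,  10.0897]), array([0.0539, 0.0571, 0.0601]))
  stub (array([ 0.4485, -0.1646,  0.0543]), np.float64(0.05928411831528102))
```

>>> apply_moves --pt "1 0 0 -0.005 0 0 0.0796" --pt "1 0 0 -0.005 0 0 0.0796" --pt "1 0 0 -0.005 0 0 0.0796" --pt "1 0 0 -0.005 0 0 0.0796" --pt "1 0 0 -0.005 0 0 0.0796" --pt "1 0 0 -0.005 0 0 0.0796" --pt "1 0 0 -0.005 0 0 0.0796" --pt "1 0 0 -0.005 0 0 0.0796"

```text
time_s: 0.77
tcp_pos: [0.262, 0.6218, 0.2852]
eef_rot: [180.0, -0.1, -80.5]
contact_force: [-0.1, -0.4, 0.1]
gripper_width: 0.0879
gripper_force: 0.0
```

>>> apply_moves --pt "1 0.037 -0.0026 0 0 0 0" --pt "1 0.037 -0.0026 0 0 0 0" --pt "1 0.037 -0.0026 0 0 0 0" --pt "1 0.037 -0.0026 0 0 0 0" --pt "1 0.037 -0.0026 0 0 0 0" --pt "1 0.037 -0.0026 0 0 0 0" --pt "1 0.037 -0.0026 0 0 0 0" --pt "1 0.037 -0.0026 0 0 0 0" --pt "1 0.037 -0.0026 0 0 0 0" --pt "1 0.037 -0.0026 0 0 0 0" --pt "1 0.037 -0.0026 0 0 0 0" --pt "1 0.037 -0.0026 0 0 0 0" --pt "1 0.037 -0.0026 0 0 0 0" --pt "1 0.037 -0.0026 0 0 0 0" --pt "1 0.037 -0.0026 0 0 0 0" --pt "1 0.037 -0.0026 0 0 0 0" --pt "1 0.037 -0.0026 0 0 0 0" --pt "1 0.037 -0.0026 0 0 0 0" --pt "1 0.037 -0.0026 0 0 0 0" --pt "1 0.037 -0.0026 0 0 0 0"

```text
time_s: 2.43
tcp_pos: [0.4398, -0.1001, 0.2856]
eef_rot: [-180.0, 0.0, -80.1]
contact_force: [1.2, 0.7, -0.1]
gripper_width: 0.0879
gripper_force: 0.0
```

>>> apply_moves --pt "1 0 0 0.02 0 0 0" --pt "1 0 0 0.02 0 0 0" --pt "1 0 0 0 0 0 0" --pt "1 0 0 0 0 0 0"

```text
time_s: 2.77
tcp_pos: [0.4393, -0.0985, 0.2451]
eef_rot: [179.9, -0.0, -80.2]
contact_force: [-0.1, -0.2, 0.6]
gripper_width: 0.0876
gripper_force: 0.0
```

Run:
```python
from plant import *; from m import *
import pickle
np.set_printoptions(precision=4,suppress=True)
c=capture('wrist'); pickle.dump(c,open('w1.pkl','wb'))
cv2.imwrite('pics/w1.png',c['frame'][:,:,::-1]); s=get_state(); print(s['tcp_pos'],s['eef_rot'],c['T'])
[print(' ',k,v) for k,v in meas(c,0).items()]
```

```text
[ 0.4401 -0.0982  0.2461] [179.9793  -0.0294 -80.1149] [[-0.9854 -0.1641 -0.0462  0.4507]
 [-0.1705  0.9534  0.2489 -0.1659]
 [ 0.0032  0.2531 -0.9674  0.3847]
 [ 0.      0.      0.      1.    ]]
  bar (((597.855712890625, -86.06155395507812), (37.54977035522461, 48.11792755126953), 86.25808715820312), np.float64(0.0919937716377234))
  plate (((606.4552612304688, -45.41986846923828), (161.7930450439453, 88.5715103149414), 86.38849639892578), np.float64(0.010168913715106614))
  axle (array([ 439.3283, -110.5972], dtype=float32), array([-0.1644,  0.9864], dtype=float32), array([ 452.4792, -189.4847]), array([423.7559, -17.1839]), array([0.054 , 0.0559, 0.0601]))
  stub (array([ 0.4977, -0.1183,  0.2961]), np.float64(0.2985717162962732))
```

View pics/w1.png

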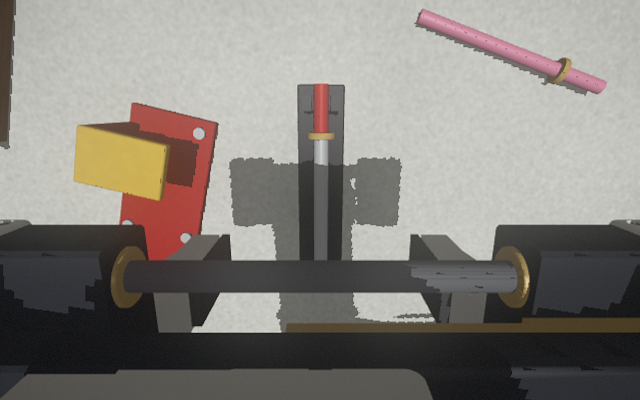

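The wrist view shows the axle's stub at (320,105) and collar at (320,136), lined up between the fingers. The yellow bar is at (122,160), and a pink look-alike lies clear on the right. I'll go down and grip.

>>> apply_moves --newtons 25 --pt "1 0.007 0.0025 0 0 0 0.004" --pt "1 0 0 0.02 0 0 0" --pt "1 0 0 0.02 0 0 0" --pt "1 0 0 0.02 0 0 0" --pt "1 0 0 0.02 0 0 0" --pt "1 0 0 0.02 0 0 0" --pt "1 0 0 0.02 0 0 0" --pt "1 0 0 0.02 0 0 0" --pt "1 0 0 0.02 0 0 0" --pt "1 0 0 0.02 0 0 0" --pt "1 0 0 0.009 0 0 0" --pt "1 0 0 0.008 0 0 0" --pt "1 0 0 0 0 0 0" --pt "1 0 0 0 0 0 0"

```text
time_s: 3.98
tcp_pos: [0.4394, -0.1053, 0.0492]
eef_rot: [-180.0, -0.0, -80.5]
contact_force: [0.2, 0.0, -0.3]
gripper_width: 0.0879
gripper_force: 0.0
```

>>> apply_moves --newtons 25 --pt "0 0 0 0 0 0 0" --pt "0 0 0 0 0 0 0" --pt "0 0 0 0 0 0 0" --pt "0 0 0 0 0 0 0" --pt "0 0 0 0 0 0 0" --pt "0 0 0 0 0 0 0" --pt "0 0 0 0 0 0 0" --pt "0 0 0 0 0 0 0" --pt "0 0 0 0 0 0 0" --pt "0 0 0 0 0 0 0"

```text
time_s: 4.82
tcp_pos: [0.4387, -0.1055, 0.0485]
eef_rot: [180.0, -0.0, -80.5]
contact_force: [0.5, -0.6, 0.1]
gripper_width: 0.0267
gripper_force: 0.0
```

>>> apply_moves --pt "0 0 0 0 0 0 0" --pt "0 0 0 0 0 0 0" --pt "0 0 0 0 0 0 0" --pt "0 0 0 0 0 0 0" --pt "0 0 0 0 0 0 0"

```text
time_s: 5.23
tcp_pos: [0.4388, -0.1055, 0.0486]
eef_rot: [-180.0, -0.0, -80.5]
contact_force: [1.4, 0.3, 0.2]
gripper_width: 0.0129
gripper_force: 25.0
```

>>> apply_moves --pt "0 0 0 -0.01 0 0 0" --pt "0 0 0 -0.02 0 0 0" --pt "0 0 0 -0.02 0 0 0" --pt "0 0 0 -0.02 0 0 0" --pt "0 0 0 -0.02 0 0 0" --pt "0 0 0 -0.02 0 0 0" --pt "0 0 0 -0.02 0 0 0" --pt "0 0 0 -0.02 0 0 0" --pt "0 0 0 -0.02 0 0 0" --pt "0 0 0 -0.02 0 0 0" --pt "0 0 0 -0.01 0 0 0.05" --pt "0 0 0 0 0 0 0.05" --pt "0 0 0 0 0 0 0.049"

```text
time_s: 6.32
tcp_pos: [0.4386, -0.1054, 0.249]
eef_rot: [-180.0, 0.0, -94.1]
contact_force: [0.1, 0.6, -2.7]
gripper_width: 0.0132
gripper_force: 25.0
```

>>> apply_moves --pt "0 -0.0292 -0.0157 0 0 0 0" --pt "0 -0.0292 -0.0157 0 0 0 0" --pt "0 -0.0292 -0.0157 0 0 0 0" --pt "0 -0.0292 -0.0157 0 0 0 0" --pt "0 -0.0292 -0.0157 0 0 0 0" --pt "0 -0.0292 -0.0157 0 0 0 0" --pt "0 -0.0292 -0.0157 0 0 0 0" --pt "0 -0.0292 -0.0157 0 0 0 0" --pt "0 -0.0292 -0.0157 0 0 0 0" --pt "0 -0.0292 -0.0157 0 0 0 0" --pt "0 0 0 0 0 0 0" --pt "0 0 0 0 0 0 0" --pt "0 0 0 0 0 0 0"

```text
time_s: 7.4
tcp_pos: [0.6147, 0.175, 0.2474]
eef_rot: [179.9, -0.1, -93.9]
contact_force: [-0.0, 0.4, -2.5]
gripper_width: 0.0133
gripper_force: 25.0
```

Run:
```python
from plant import *; from m import *
import pickle
np.set_printoptions(precision=4,suppress=True)
c=capture('wrist'); pickle.dump(c,open('w2.pkl','wb'))
cv2.imwrite('pics/w2.png',c['frame'][:,:,::-1]); s=get_state(); print(s['tcp_pos'],s['eef_rot'],c['T'],c['camera_matrix'])
[print(' ',k,v) for k,v in meas(c,0).items()]
```

```text
[0.6146 0.1746 0.2479] [179.9222  -0.0418 -93.928 ] [[-0.9977  0.0666  0.015   0.6097]
 [ 0.0683  0.9654  0.2517  0.1069]
 [ 0.0023  0.2522 -0.9677  0.3872]
 [ 0.      0.      0.      1.    ]] [[345.2655   0.     319.7368]
 [  0.     345.2655 199.9219]
 [  0.       0.       1.    ]]
  plate (((617.37939453125, 123.05842590332031), (242.8829345703125, 87.91216278076172), 86.18614196777344), np.float64(0.010535002886792988))
```

View pics/w2.png

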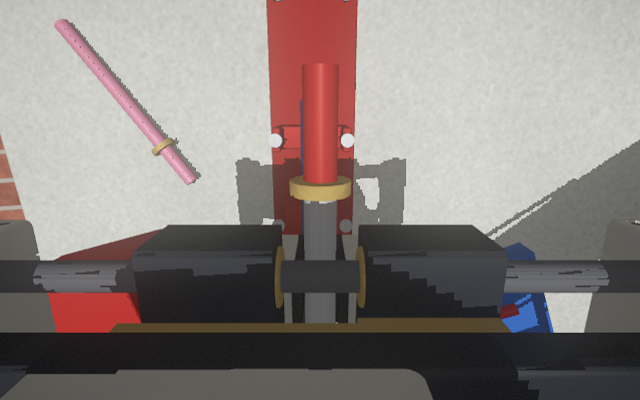

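The axle is held straight: its red stub is at (320,125) and its collar at (320,188), but it hides the tube. I'll sidestep 55 mm to see the mouth.

>>> apply_moves --pt "0 0 -0.018 0 0 0 0" --pt "0 0.01 -0.018 0 0 0 0" --pt "0 0 -0.018 0 0 0 0" --pt "0 0 0 0 0 0 0" --pt "0 0 0 0 0 0 0" --pt "0 0 0 0 0 0 0"

```text
time_s: 7.95
tcp_pos: [0.6678, 0.1607, 0.2486]
eef_rot: [180.0, 0.0, -94.0]
contact_force: [0.2, 0.6, -1.0]
gripper_width: 0.0133
gripper_force: 25.0
```

Run:
```python
from plant import *; from m import *
import pickle
np.set_printoptions(precision=4,suppress=True)
c=capture('wrist'); pickle.dump(c,open('w3.pkl','wb'))
cv2.imwrite('pics/w3.png',c['frame'][:,:,::-1]); s=get_state(); print(s['tcp_pos'],s['eef_rot'])
[print(' ',k,v) for k,v in meas(c,0).items()]
```

```text
[0.6678 0.1609 0.2488] [179.9914   0.0064 -93.9444]
  tube (((614.754150390625, 153.34645080566406), (23.51044464111328, 96.78152465820312), 3.2047104835510254), array([612.6324, 158.5395], dtype=float32), array([-0.0154,  0.9999], dtype=float32), np.float64(0.08344991206891796), np.float64(0.10467291339854153))
  plate (((606.4337158203125, 69.1202392578125), (83.86314392089844, 161.51010131835938), 0.7486141324043274), np.float64(0.010542795348533918))
```

View pics/w3.png

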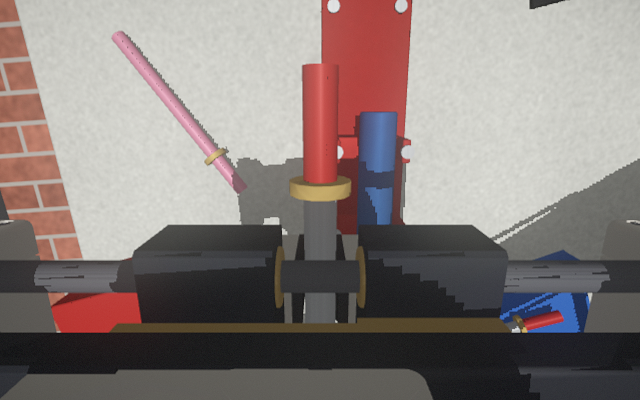

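The mouth's top edge is at row 112 and the tube spans columns 359–397. The held stub is at columns 303–338. Next come the edge midpoints, cast at axis height.

Run:
```python
import pickle; from h import *
np.set_printoptions(precision=2,suppress=True)
c=pickle.load(open('w3.pkl','rb')); m=masks(c); T=c['T']
b=m['blue'].copy(); b[:,:345]=0; b[:,410:]=0
rows=np.arange(112,222,4); Q=[]
for r in range(106,118): print(r,b[r].sum(),end=' ')
for r in rows:
    u=np.where(b[r])[0]
    if len(u)>20:
        l=ray(c,(u[0]-.5,r),.065);h=ray(c,(u[-1]+.5,r),.065);Q.append((r,u[0],u[-1],*(l+h)[:2]/2*1000))
Q=np.array(Q);print();print(Q[::2])
vx,vy,x,y=cv2.fitLine(Q[:,3:].astype(np.float32),cv2.DIST_HUBER,0,.01,.01).ravel();print('tube',x,y,vx/vy, 'x at y=100:',x+(100-y)*vx/vy)
print('mouth top edge',ray(c,(378,111.5),.082)*1000, 'depth pt',cloud(c)[114,378]*1000)
rd=m['red'].copy(); rd[:,:295]=0; rd[:,343:]=0
A=[]
z=np.median(cloud(c)[80:170,320,2]); print('stub top z',z)
for r in range(72,176,8):
    w=np.where(rd[r,:])[0]; w=w[(w<341)]
    # contiguous about 320
    u0=320
    while rd[r,u0-1]:u0-=1
    u1=320
    while u1<341 and rd[r,u1+1]:u1+=1
    A.append((r,u0,u1,*((ray(c,(u0-.5,r),.248)+ray(c,(u1+.5,r),.248))/2*1000)[:2]))
A=np.array(A);print(A[::3])
vx,vy,x,y=cv2.fitLine(A[:,3:].astype(np.float32),cv2.DIST_HUBER,0,.01,.01).ravel();print('axle',x,y,vx/vy,'x at tcp y',x+(160.9-y)*vx/vy)
print('tail end',ray(c,(320,65),.248)*1000, cloud(c)[80:170:20,320]*1000)
```

```text
106 0 107 0 108 0 109 0 110 0 111 0 112 0 113 0 114 0 115 0 116 0 117 0 
[[192.   368.   388.   611.72 172.82]]
tube 611.72437 172.81802 -0.3117325 x at y=100: 634.42413
mouth top edge [612.48  97.45  82.  ] depth pt [612.53  99.54  81.96]
stub top z 0.2556877902036354
[[ 72.   320.   320.   661.38  78.47]
 [ 96.   320.   320.   661.99  87.26]
 [120.   320.   320.   662.62  96.34]
 [144.   320.   320.   663.28 105.74]
 [168.   305.   336.   663.75 115.49]]
axle 662.40094 93.16253 0.0695113 x at tcp y 667.10944
tail end [661.21  75.97 248.  ] [[661.63  81.97 255.7 ]
 [662.12  88.97 256.57]
 [662.62  96.09 256.62]
 [663.13 103.57 254.91]
 [663.66 111.14 255.45]]
```

```bash
cat > e.py <<'E'
from h import *
def fit(c,mask,rows,u0,h):
    Q=[]
    for r in rows:
        if not mask[r,u0]: continue
        a=b=u0
        while mask[r,a-1]:a-=1
        while mask[r,b+1]:b+=1
        p=(ray(c,(a-.5,r),h)+ray(c,(b+.5,r),h))/2*1000; Q.append((r,a,b,p[0],p[1]))
    Q=np.array(Q); 
    vx,vy,x,y=cv2.fitLine(Q[:,3:].astype(np.float32),cv2.DIST_HUBER,0,.01,.01).ravel()
    return Q,x,y,vx/vy
E
python3 - <<'E'
import pickle; from e import *
np.set_printoptions(precision=2,suppress=True)
c=pickle.load(open('w3.pkl','rb')); R,G,B=[c['frame'][:,:,i].astype(int) for i in range(3)]
bl=(B>1.4*R)&(B>35); rd=(R>1.8*G)&(R>60)
ro=[r for r in range(105,120) if bl[r,378]]; print('mouth row',ro[0])
Q,x,y,s=fit(c,bl,range(ro[0]+2,220,4),378,.065); print(Q[::3]);print('tube',x,y,s,'x at 98:',x+(98-y)*s)
print('mouth', ray(c,(378,ro[0]-.5),.082)*1000)
Q,x,y,s=fit(c,rd,range(72,176,6),320,.248); print(Q[::3]);print('axle',x,y,s,'x at tcp',x+(160.9-y)*s)
E
```

```text
mouth row 112
[[114.   364.   396.   607.95 100.07]
 [126.   363.   395.   609.14 110.69]
 [138.   362.   395.   609.88 121.52]
 [150.   360.   394.   611.57 132.48]
 [162.   366.   394.   609.07 143.93]
 [174.   378.   379.   610.78 155.28]
 [190.   365.   392.   611.19 170.88]
 [202.   358.   391.   615.38 182.55]
 [214.   358.   391.   615.74 194.71]]
tube 612.84924 160.41185 0.07578211 x at 98: 608.11957
mouth [612.48  97.45  82.  ]
[[ 72.   303.   407.   648.01  79.4 ]
 [ 90.   303.   406.   648.49  85.96]
 [108.   303.   405.   648.98  92.69]
 [126.   304.   358.   658.42  98.97]
 [144.   304.   358.   658.85 106.05]
 [162.   304.   357.   659.5  113.31]]
axle 654.33765 95.978325 0.44875658 x at tcp 683.4717
```

Run:
```python
import pickle; from e import *
np.set_printoptions(precision=2,suppress=True)
c=pickle.load(open('w3.pkl','rb'))
F=c['frame'].astype(float)
for r in (116,205): print([tuple(int(x) for x in F[r,u]) for u in list(range(355,368,2))+list(range(388,402,2))])
sat=F[:,:,2]/(F.sum(2)+1)   # blue share
def edge(r,u0,st):
    u=u0
    while sat[r,u]>.39: u+=st
    return u-st*.5
Q=[]
for r in list(range(114,148,3))+list(range(196,222,3)):
    a,b=edge(r,385,-1),edge(r,385,1)
    L,Rr=ray(c,(a,r),.065)*1000,ray(c,(b,r),.065)*1000
    C=c['T'][:3,3]*1000; f=lambda p:17/np.cos(np.arctan2(C[0]-p[0],C[2]-65))
    Q.append((r,a,b,Rr[1],L[0]-f(L),Rr[0]+f(Rr)))
Q=np.array(Q);print(Q)
for k in(4,5): p=np.polyfit(Q[:,3],Q[:,k],1);print(p[0],np.polyval(p,98))
sr=F[:,:,0]/(F.sum(2)+1)
for r in (75,110,150,170): print(r,[int(v) for v in F[r,299:306].mean(1)],[int(v) for v in F[r,334:342].mean(1)])
```

```text
[(125, 54, 53), (99, 49, 49), (86, 48, 54), (75, 69, 95), (79, 78, 110), (81, 85, 121), (83, 92, 130), (89, 109, 157), (89, 108, 152), (88, 105, 145), (86, 101, 139), (77, 92, 124), (177, 82, 79), (180, 81, 80)]
[(87, 43, 42), (66, 49, 61), (52, 55, 76), (54, 60, 77), (51, 56, 77), (53, 59, 79), (56, 63, 83), (72, 99, 141), (70, 95, 134), (65, 69, 88), (94, 58, 56), (94, 61, 60), (95, 63, 62), (106, 94, 91)]
[[114.   360.5  396.5  101.11 608.52 610.38]
 [117.   360.5  396.5  103.77 608.63 610.41]
 [120.   360.5  396.5  106.43 608.73 610.45]
 [123.   360.5  396.5  109.11 608.84 610.49]
 [126.   360.5  396.5  111.8  608.95 610.52]
 [129.   359.5  395.5  114.44 609.98 611.46]
 [132.   359.5  395.5  117.15 610.09 611.5 ]
 [135.   359.5  395.5  119.88 610.2  611.54]
 [138.   359.5  395.5  122.61 610.31 611.58]
 [141.   359.5  395.5  125.36 610.42 611.61]
 [144.   359.5  395.5  128.12 610.53 611.65]
 [147.   359.5  395.5  130.9  610.65 611.69]
 [196.   357.5  392.5  177.76 614.49 615.21]
 [199.   357.5  392.5  180.76 614.62 615.25]
 [202.   357.5  392.5  183.77 614.74 615.3 ]
 [205.   357.5  392.5  186.79 614.87 615.35]
 [208.   357.5  391.5  189.76 615.   616.36]
 [211.   357.5  391.5  192.81 615.13 616.41]
 [214.   357.5  391.5  195.87 615.26 616.46]
 [217.   357.5  391.5  198.95 615.39 616.52]
 [220.   357.5  390.5  201.97 615.52 617.54]]
0.07212070162560015 608.3696770329896
0.06680519188331019 609.9116154060454
75 [201, 204, 185, 124, 98, 103, 108] [100, 99, 93, 88, 91, 106, 107, 105]
110 [208, 210, 217, 158, 99, 101, 106] [97, 94, 89, 81, 103, 106, 102, 104]
150 [213, 213, 215, 193, 123, 92, 98] [93, 89, 77, 143, 218, 223, 219, 221]
170 [118, 115, 115, 116, 92, 89, 96] [91, 86, 81, 68, 63, 62, 61, 63]
```

The tube axis is at x≈0.609 at the mouth (y≈0.0975), yaw 86.05°, about 6.5 mm to +y. The axle is parallel to it and gripped at −15 mm. I'll come in beside the frame and descend to bore height.

>>> apply_moves --pt "0 0.0243 0.0167 0 0 0 0" --pt "0 0.0243 0.0167 0 0 0 0" --pt "0 0.0243 0.0167 0 0 0 0" --pt "0 0.0243 0.0167 0 0 0 0" --pt "0 0.0243 0.0167 0 0 0 0" --pt "0 0.0243 0.0167 0 0 0 0" --pt "0 0.0243 0.0167 0 0 0 0" --pt "0 0.0243 0.0167 0 0 0 0" --pt "0 0 0 0 0 0 0" --pt "0 0 0.015 0 0 0 0"

```text
time_s: 8.83
tcp_pos: [0.5069, -0.0234, 0.2493]
eef_rot: [-179.9, 0.0, -94.0]
contact_force: [0.6, 0.3, -1.8]
gripper_width: 0.0133
gripper_force: 25.0
```

>>> apply_moves --pt "0 0 -0.015 0.02 0 0 0" --pt "0 0 0 0.02 0 0 0" --pt "0 0 0 0.02 0 0 0" --pt "0 0 0 0.02 0 0 0" --pt "0 0 0 0.02 0 0 0" --pt "0 0 0 0.02 0 0 0" --pt "0 0 0 0.02 0 0 0" --pt "0 0 0 0.02 0 0 0" --pt "0 0 0 0.02 0 0 0" --pt "0 0 0 0.003 0 0 0" --pt "0 0 0 0 0 0 0" --pt "0 0 0 0 0 0 0" --pt "0 0 0 0 0 0 0" --pt "0 0 0 0 0 0 0"

```text
time_s: 10.0
tcp_pos: [0.5228, -0.0231, 0.067]
eef_rot: [-179.9, 0.0, -93.9]
contact_force: [-0.3, -0.4, -2.3]
gripper_width: 0.0127
gripper_force: 25.0
```

Run:
```python
from plant import *
for i in range(2):
    s=get_state(); print(s['tcp_pos'].round(4),s['eef_rot'].round(2),s['contact_force'].round(2)); 
    if i==0: c=capture('scene')
import cv2
cv2.imwrite('pics/s2.png',cv2.resize(c['frame'][130:270,220:420,::-1],None,fx=4,fy=4,interpolation=cv2.INTER_CUBIC))
```

```text
[ 0.5228 -0.0231  0.067 ] [-1.7987e+02  5.0000e-02 -9.3900e+01] [-0.31 -0.39 -2.28]
[ 0.5226 -0.0232  0.0668] [-1.7988e+02  4.0000e-02 -9.3910e+01] [-0.2  -0.27 -2.06]
```

View pics/s2.png

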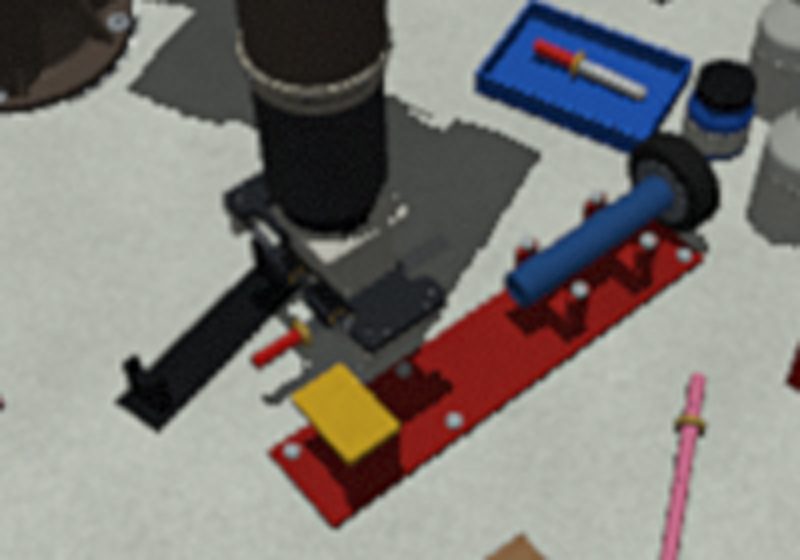

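The stub sits in front of the bar's open side at bar-clearing height, with the collar at (300,330) in the crop, and nothing is touching. Next it slides sideways under the bar.

>>> apply_moves --pt "0 0 -0.0098 0.001 0 0 0" --pt "0 0 -0.0098 0 0 0 0" --pt "0 0 -0.0098 0 0 0 0" --pt "0 0 -0.0098 0 0 0 0" --pt "0 0 -0.0098 0 0 0 0" --pt "0 0 -0.0098 0 0 0 0" --pt "0 0 -0.0098 0 0 0 0" --pt "0 0 -0.0098 0 0 0 0" --pt "0 0 0 0 0 0 0" --pt "0 0 0 0 0 0 0" --pt "0 0 0 0 0 0 0"

```text
time_s: 10.97
tcp_pos: [0.5997, -0.0288, 0.0643]
eef_rot: [180.0, -0.0, -93.9]
contact_force: [-0.3, -0.0, -2.2]
gripper_width: 0.0131
gripper_force: 25.0
```

Run:
```python
from plant import *; import cv2,numpy as np
P=[]
for i in range(8):
    c=capture(['scene','top'][i%2]); s=get_state(); P.append(np.r_[s['tcp_pos']*1000,s['eef_rot'],s['contact_force']])
    if i==0: cs=c
print(np.mean(P,0).round(2),np.std(P,0).round(2))
a=cv2.resize(cs['frame'][165:255,280:400,::-1],None,fx=5,fy=5,interpolation=cv2.INTER_CUBIC)
b=cv2.resize(c['frame'][130:210,210:400,::-1],None,fx=3.15,fy=3.15,interpolation=cv2.INTER_CUBIC); b=b[:140+10*0+ 150-0]
b=cv2.resize(b,(600,int(b.shape[0]*600/b.shape[1])))
im=np.vstack([a[:350],b]); print(im.shape); cv2.imwrite('pics/s3.png',cv2.convertScaleAbs(im[:600],alpha=1.5))
```

```text
[ 5.9985e+02 -2.8720e+01  6.4650e+01 -1.0000e-02  0.0000e+00 -9.3910e+01
  1.6000e-01 -2.0000e-02 -1.9400e+00] [1.6000e-01 4.0000e-02 1.2000e-01 1.7999e+02 0.0000e+00 1.0000e-02
 3.4000e-01 4.1000e-01 2.1000e-01]
(602, 600, 3)
```

View pics/s3.png

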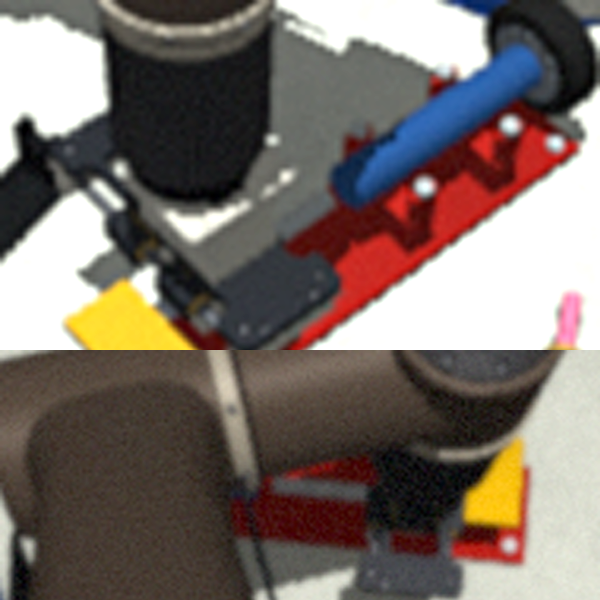

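The nose is at about (300,215) in the scene crop, just short of the mouth (350,185), and the stub is under the bar. I'll correct 1 mm sideways and 0.8 mm up, then advance gently.

>>> apply_moves --pt "0 0 -0.001 -0.0008 0 0 0" --pt "0 -0.002 0 0 0 0 0" --pt "0 -0.002 0 0 0 0 0" --pt "0 -0.002 0 0 0 0 0" --pt "0 -0.002 0 0 0 0 0" --pt "0 -0.001 0 0 0 0 0" --pt "0 -0.001 0 0 0 0 0" --pt "0 0 0 0 0 0 0"

```text
time_s: 12.03
tcp_pos: [0.6019, -0.0186, 0.0653]
eef_rot: [180.0, -0.0, -93.9]
contact_force: [-0.2, 0.2, -1.8]
gripper_width: 0.013
gripper_force: 25.0
```

>>> apply_moves --pt "0 -0.001 0 0 0 0 0" --pt "0 -0.001 0 0 0 0 0" --pt "0 -0.001 0 0 0 0 0" --pt "0 0 0 0 0 0 0"

```text
time_s: 12.37
tcp_pos: [0.6021, -0.0157, 0.0654]
eef_rot: [-180.0, 0.0, -93.9]
contact_force: [0.6, 0.1, -1.2]
gripper_width: 0.0131
gripper_force: 25.0
```

>>> apply_moves --pt "0 -0.001 0 0 0 0 0" --pt "0 -0.001 0 0 0 0 0" --pt "0 0 0 0 0 0 0"

```text
time_s: 12.62
tcp_pos: [0.6022, -0.0137, 0.0654]
eef_rot: [-180.0, 0.0, -93.9]
contact_force: [-0.0, 0.9, -3.1]
gripper_width: 0.013
gripper_force: 25.0
```

>>> apply_moves --pt "0 -0.001 0 0 0 0 0" --pt "0 -0.001 0 0 0 0 0" --pt "0 0 0 0 0 0 0"

```text
time_s: 12.87
tcp_pos: [0.6024, -0.0117, 0.0654]
eef_rot: [-180.0, 0.0, -93.9]
contact_force: [0.4, 0.0, -3.2]
gripper_width: 0.0131
gripper_force: 25.0
```

>>> apply_moves --pt "0 -0.001 0 0 0 0 0" --pt "0 -0.001 0 0 0 0 0" --pt "0 0 0 0 0 0 0"

```text
time_s: 13.12
tcp_pos: [0.6025, -0.0097, 0.0654]
eef_rot: [-180.0, 0.0, -93.9]
contact_force: [0.0, -0.4, -1.7]
gripper_width: 0.0129
gripper_force: 25.0
```

>>> apply_moves --pt "0 -0.001 0 0 0 0 0" --pt "0 -0.001 0 0 0 0 0" --pt "0 0 0 0 0 0 0"

```text
time_s: 13.37
tcp_pos: [0.6027, -0.0077, 0.0654]
eef_rot: [-180.0, 0.0, -93.9]
contact_force: [-1.3, 0.4, -2.0]
gripper_width: 0.0132
gripper_force: 25.0
```

>>> apply_moves --pt "0 -0.002 0 0 0 0 0" --pt "0 -0.002 0 0 0 0 0" --pt "0 -0.002 0 0 0 0 0" --pt "0 -0.002 0 0 0 0 0" --pt "0 0 0 0 0 0 0"

```text
time_s: 13.78
tcp_pos: [0.6032, 0.0006, 0.0654]
eef_rot: [-180.0, 0.0, -93.9]
contact_force: [0.4, -0.4, -2.1]
gripper_width: 0.0133
gripper_force: 25.0
```

>>> apply_moves --pt "0 -0.002 0 0 0 0 0" --pt "0 -0.002 0 0 0 0 0" --pt "0 -0.002 0 0 0 0 0" --pt "0 -0.002 0 0 0 0 0" --pt "0 -0.002 0 0 0 0 0" --pt "0 0 0 0 0 0 0"

```text
time_s: 14.28
tcp_pos: [0.6039, 0.0105, 0.0654]
eef_rot: [-180.0, 0.0, -93.9]
contact_force: [0.0, 0.1, -1.8]
gripper_width: 0.0131
gripper_force: 25.0
```

>>> apply_moves --pt "0 -0.002 0 0 0 0 0" --pt "0 -0.002 0 0 0 0 0" --pt "0 -0.002 0 0 0 0 0" --pt "0 -0.002 0 0 0 0 0" --pt "0 -0.002 0 0 0 0 0" --pt "0 -0.002 0 0 0 0 0" --pt "0 0 0 0 0 0 0"

```text
time_s: 14.87
tcp_pos: [0.6047, 0.0225, 0.0654]
eef_rot: [-180.0, 0.0, -93.9]
contact_force: [0.9, 0.5, -2.6]
gripper_width: 0.0132
gripper_force: 25.0
```

>>> apply_moves --pt "0 -0.003 0 0 0 0 0" --pt "0 -0.003 0 0 0 0 0" --pt "0 -0.003 0 0 0 0 0" --pt "0 -0.003 0 0 0 0 0" --pt "0 -0.003 0 0 0 0 0" --pt "0 0 0 0 0 0 0"

```text
time_s: 15.37
tcp_pos: [0.6058, 0.0377, 0.0654]
eef_rot: [-180.0, 0.0, -93.9]
contact_force: [-0.2, 0.1, -2.2]
gripper_width: 0.0131
gripper_force: 25.0
```

>>> apply_moves --pt "0 -0.003 0 0 0 0 0" --pt "0 -0.003 0 0 0 0 0" --pt "0 -0.003 0 0 0 0 0" --pt "0 -0.003 0 0 0 0 0" --pt "0 -0.003 0 0 0 0 0" --pt "0 0 0 0 0 0 0"

```text
time_s: 15.87
tcp_pos: [0.6068, 0.0526, 0.0654]
eef_rot: [-180.0, 0.0, -93.9]
contact_force: [0.6, -0.2, -2.2]
gripper_width: 0.0132
gripper_force: 25.0
```

>>> apply_moves --pt "0 -0.003 0 0 0 0 0" --pt "0 -0.003 0 0 0 0 0" --pt "0 -0.003 0 0 0 0 0" --pt "0 -0.003 0 0 0 0 0" --pt "0 -0.003 0 0 0 0 0" --pt "0 0 0 0 0 0 0" --pt "0 0 0 0 0 0 0"

```text
time_s: 16.45
tcp_pos: [0.6077, 0.0672, 0.0654]
eef_rot: [-180.0, 0.0, -93.9]
contact_force: [0.5, 0.3, -1.3]
gripper_width: 0.0133
gripper_force: 25.0
```

The nose is about 84 mm in with no resistance, so I let go here and straddle back to the stub.

>>> apply_moves --pt "0.6 0 0 0 0 0 0" --pt "0.6 0 0 0 0 0 0" --pt "0.6 0 0 0 0 0 0" --pt "0.6 0 0 0 0 0 0" --pt "0.6 0 0 0 0 0 0" --pt "0.6 0 0 0 0 0 0" --pt "0.6 0 0 0 0 0 0" --pt "0.6 0 0 0 0 0 0" --pt "0.6 0 0 0 0 0 0" --pt "0.6 0 0 0 0 0 0"

```text
time_s: 17.28
tcp_pos: [0.6077, 0.067, 0.0653]
eef_rot: [180.0, -0.0, -93.9]
contact_force: [0.0, 0.3, -0.1]
gripper_width: 0.0525
gripper_force: 0.0
```

Run:
```python
from plant import *; from e import *
np.set_printoptions(precision=2,suppress=True)
c=capture('wrist'); s=get_state(); print(s['tcp_pos'],s['contact_force'],s['gripper_width'],s['gripper_force'])
cv2.imwrite('pics/w4.png',c['frame'][:,:,::-1]); P=cloud(c)*1000
for r in range(40,230,12): print(r,c['frame'][r,320],P[r,320])
c=capture('scene'); cv2.imwrite('pics/s4.png',c['frame'][:,:,::-1])
```

```text
[0.61 0.07 0.07] [-0.27  0.42  0.19] 0.05290601071863534 0.0
40 [175  57  53] [599.82 -36.37   9.52]
52 [173  58  53] [600.23 -30.45  10.29]
64 [196  72  69] [601.14 -17.89  66.3 ]
76 [208  80  76] [601.43 -13.67  65.78]
88 [207  82  78] [601.73  -9.32  65.93]
100 [208  81  77] [602.03  -4.89  66.26]
112 [208  85  80] [602.34  -0.41  66.11]
124 [208  83  80] [602.65   4.15  66.28]
136 [209  83  79] [602.97   8.72  67.21]
148 [209  83  76] [603.29  13.44  66.87]
160 [207  83  78] [603.62  18.27  66.55]
172 [205  79  73] [603.94  22.99  67.42]
184 [208 180 111] [604.22  26.9   72.22]
196 [197 189 182] [604.62  32.85  67.79]
208 [105 100  99] [604.95  37.58  69.11]
220 [103  99  99] [605.31  42.91  68.55]
```

View pics/w4.png

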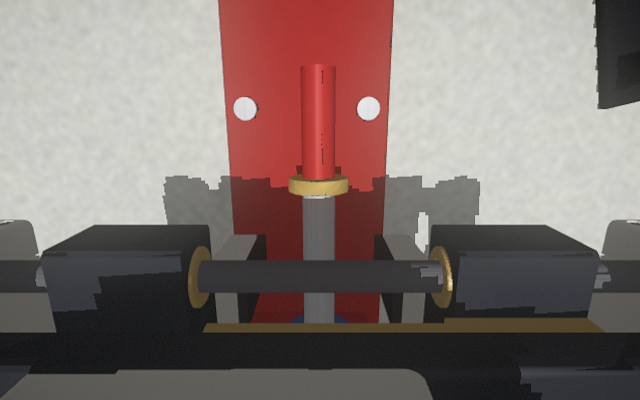

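After release the axle stays in the bore. The stub is at (318,120) and the collar at (318,186), centred between the fingers, with the tail sagging about 2.2° (stub axis at z≈59). I'll move back 63 mm, lower 5.5 mm and grip.

>>> apply_moves --pt "0.6 0.008 0 0 0 0 0" --pt "0.6 0.008 0 0 0 0 0" --pt "0.6 0.008 0 0 0 0 0" --pt "0.6 0.008 0 0 0 0 0" --pt "0.6 0.008 0 0 0 0 0" --pt "0.6 0.008 0 0 0 0 0" --pt "0.6 0.008 0 0 0 0 0" --pt "0.6 0.007 0 0.0025 0 0 0" --pt "0.6 0 0 0.003 0 0 0" --pt "0.6 0 0 0 0 0 0" --pt "0.6 0 0 0 0 0 0"

```text
time_s: 18.3
tcp_pos: [0.6033, 0.0041, 0.0595]
eef_rot: [180.0, -0.0, -93.9]
contact_force: [-0.3, -0.6, -1.1]
gripper_width: 0.0523
gripper_force: 0.0
```

>>> apply_moves --newtons 25 --pt "0 0 0 0 0 0 0" --pt "0 0 0 0 0 0 0" --pt "0 0 0 0 0 0 0" --pt "0 0 0 0 0 0 0" --pt "0 0 0 0 0 0 0" --pt "0 0 0 0 0 0 0" --pt "0 0 0 0 0 0 0" --pt "0 0 0 0 0 0 0" --pt "0 0 0 0 0 0 0" --pt "0 0 0 0 0 0 0" --pt "0 0 0 0 0 0 0"

```text
time_s: 19.22
tcp_pos: [0.6035, 0.0042, 0.0599]
eef_rot: [-180.0, 0.0, -93.9]
contact_force: [-0.1, 0.4, 1.0]
gripper_width: 0.0133
gripper_force: 25.0
```

Now I level it: raise 5 mm while turning +2.2° about tool y.

>>> apply_moves --pt "0 0 0 -0.001 0 0.005 0" --pt "0 0 0 -0.001 0 0.005 0" --pt "0 0 0 -0.001 0 0.005 0" --pt "0 0 0 -0.001 0 0.005 0" --pt "0 0 0 -0.001 0 0.004 0" --pt "0 0 0 0 0 0 0" --pt "0 0 0 0 0 0 0"

```text
time_s: 19.8
tcp_pos: [0.6032, 0.0043, 0.0648]
eef_rot: [180.0, -2.2, -93.9]
contact_force: [0.6, 0.5, -1.5]
gripper_width: 0.0134
gripper_force: 25.0
```

>>> apply_moves --pt "0 -0.002 0 0 0 0 0" --pt "0 -0.002 0 0 0 0 0" --pt "0 -0.002 0 0 0 0 0" --pt "0 -0.002 0 0 0 0 0" --pt "0 0 0 0 0 0 0"

```text
time_s: 20.22
tcp_pos: [0.6041, 0.0126, 0.0645]
eef_rot: [-180.0, -2.2, -93.9]
contact_force: [-0.1, -0.2, -0.9]
gripper_width: 0.013
gripper_force: 25.0
```

>>> apply_moves --pt "0 -0.003 0 -0.0003 0 0 0" --pt "0 -0.003 0 -0.0002 0 0 0" --pt "0 -0.003 0 -0.0001 0 0 0" --pt "0 -0.003 0 -0.0001 0 0 0" --pt "0 -0.003 0 -0.0001 0 0 0" --pt "0 0 0 0 0 0 0"

```text
time_s: 20.72
tcp_pos: [0.6051, 0.0278, 0.0648]
eef_rot: [-180.0, -2.2, -93.9]
contact_force: [0.7, 0.1, -2.0]
gripper_width: 0.0132
gripper_force: 25.0
```

>>> apply_moves --pt "0 -0.003 0 -0.0001 0 0 0" --pt "0 -0.003 0 -0.0001 0 0 0" --pt "0 -0.003 0 -0.0001 0 0 0" --pt "0 -0.003 0 -0.0001 0 0 0" --pt "0 -0.003 0 -0.0001 0 0 0" --pt "0 0 0 0 0 0 0"

```text
time_s: 21.22
tcp_pos: [0.6062, 0.0428, 0.0647]
eef_rot: [-180.0, -2.1, -93.9]
contact_force: [-0.5, 0.4, -2.1]
gripper_width: 0.013
gripper_force: 25.0
```

>>> apply_moves --pt "0 -0.002 0 -0.0001 0 0 0" --pt "0 -0.002 0 -0.0001 0 0 0" --pt "0 -0.002 0 -0.0001 0 0 0" --pt "0 -0.002 0 0 0 0 0" --pt "0 -0.002 0 -0.0001 0 0 0" --pt "0 0 0 0 0 0 0"

```text
time_s: 21.72
tcp_pos: [0.6068, 0.0525, 0.0648]
eef_rot: [-180.0, -2.2, -93.9]
contact_force: [0.1, 1.2, -2.3]
gripper_width: 0.0132
gripper_force: 25.0
```

>>> apply_moves --pt "0 -0.0015 0 -0.0001 0 0 0" --pt "0 -0.0015 0 0 0 0 0" --pt "0 -0.0015 0 -0.0001 0 0 0" --pt "0 -0.0015 0 0 0 0 0" --pt "0 0 0 0 0 0 0"

```text
time_s: 22.13
tcp_pos: [0.6065, 0.0568, 0.0646]
eef_rot: [179.9, -2.3, -93.9]
contact_force: [0.4, -6.9, 0.1]
gripper_width: 0.0135
gripper_force: 25.0
```

>>> apply_moves --pt "0 -0.0015 0 -0.0001 0 0 0" --pt "0 -0.0015 0 0 0 0 0" --pt "0 -0.0015 0 -0.0001 0 0 0" --pt "0 0 0 0 0 0 0"

```text
time_s: 22.47
tcp_pos: [0.6067, 0.0611, 0.0646]
eef_rot: [179.9, -2.3, -93.9]
contact_force: [1.0, -7.0, -0.1]
gripper_width: 0.0134
gripper_force: 25.0
```

>>> apply_moves --pt "0 -0.001 0 0 0 0 0" --pt "0 -0.001 0 -0.0001 0 0 0" --pt "0 0 0 0 0 0 0"

```text
time_s: 22.72
tcp_pos: [0.6069, 0.063, 0.0646]
eef_rot: [179.9, -2.3, -93.9]
contact_force: [-0.3, -7.3, -0.9]
gripper_width: 0.013
gripper_force: 25.0
```

>>> apply_moves --pt "0 -0.001 0 0 0 0 0" --pt "0 -0.001 0 -0.0001 0 0 0" --pt "0 -0.001 0 0 0 0 0" --pt "0 0 0 0 0 0 0"

```text
time_s: 23.05
tcp_pos: [0.6071, 0.066, 0.0646]
eef_rot: [179.9, -2.3, -93.9]
contact_force: [0.6, -7.5, -0.3]
gripper_width: 0.0127
gripper_force: 25.0
```

>>> apply_moves --pt "0 -0.001 0 0 0 0 0" --pt "0 -0.001 0 -0.0001 0 0 0" --pt "0 0 0 0 0 0 0"

```text
time_s: 23.3
tcp_pos: [0.6072, 0.068, 0.0647]
eef_rot: [179.9, -2.3, -93.9]
contact_force: [0.6, -7.7, -1.1]
gripper_width: 0.0125
gripper_force: 25.0
```

>>> apply_moves --pt "0 -0.001 0 0 0 0 0" --pt "0 0 0 0 0 0 0"

```text
time_s: 23.47
tcp_pos: [0.6073, 0.069, 0.0647]
eef_rot: [179.9, -2.3, -93.9]
contact_force: [0.5, -7.3, 0.2]
gripper_width: 0.0129
gripper_force: 25.0
```

>>> apply_moves --pt "0 -0.001 0 0 0 0 0" --pt "0 0 0 0 0 0 0"

```text
time_s: 23.63
tcp_pos: [0.6074, 0.0699, 0.0646]
eef_rot: [179.9, -2.3, -93.9]
contact_force: [0.6, -8.2, 0.0]
gripper_width: 0.0132
gripper_force: 25.0
```

>>> apply_moves --pt "0 -0.001 0 0 0 0 0" --pt "0 0 0 0 0 0 0"

```text
time_s: 23.8
tcp_pos: [0.6073, 0.0702, 0.0646]
eef_rot: [179.9, -2.4, -93.9]
contact_force: [1.5, -12.1, 0.1]
gripper_width: 0.0135
gripper_force: 25.0
```

>>> apply_moves --pt "0 -0.001 0 0 0 0 0" --pt "0 0 0 0 0 0 0"

```text
time_s: 23.97
tcp_pos: [0.6073, 0.0702, 0.0646]
eef_rot: [179.9, -2.4, -93.9]
contact_force: [2.3, -16.1, -0.7]
gripper_width: 0.0131
gripper_force: 25.0
```

It stopped firmly at y≈0.070, where home is expected, and the force is rising to 16 N: the collar is seated. I'll ease off and let go.

>>> apply_moves --pt "0 0.002 0 0 0 0 0" --pt "0 0 0 0 0 0 0" --pt "0.6 0 0 0 0 0 0" --pt "0.6 0 0 0 0 0 0" --pt "0.6 0 0 0 0 0 0" --pt "0.6 0 0 0 0 0 0" --pt "0.6 0 0 0 0 0 0" --pt "0.6 0 0 0 0 0 0" --pt "0.6 0 0 0 0 0 0" --pt "0.6 0 0 0 0 0 0"

```text
time_s: 24.8
tcp_pos: [0.608, 0.0717, 0.0647]
eef_rot: [-180.0, -2.2, -93.9]
contact_force: [0.3, -0.8, 0.6]
gripper_width: 0.052
gripper_force: 0.0
```

>>> apply_moves --pt "0.6 0 0 -0.01 0 -0.024 0" --pt "0.6 0 0 -0.02 0 0 0" --pt "0.6 0 0 -0.02 0 0 0" --pt "0.6 0 0 -0.02 0 0 0" --pt "0.6 0 0 -0.02 0 0 0" --pt "0.6 0 0 -0.02 0 0 0" --pt "0.6 0 0 -0.02 0 0 0" --pt "0.6 -0.02 0 -0.01 0 0 0" --pt "0.6 -0.02 0 0 0 0 0" --pt "0.6 -0.02 0 0 0 0 0" --pt "0.6 0 0 0 0 0 0" --pt "0.6 0 0 0 0 0 0"

```text
time_s: 25.8
tcp_pos: [0.612, 0.1326, 0.2045]
eef_rot: [180.0, -0.0, -93.8]
contact_force: [-0.5, -0.4, 0.2]
gripper_width: 0.0528
gripper_force: 0.0
```

Run:
```python
from plant import *; from h import *
np.set_printoptions(precision=1,suppress=True)
c=capture('wrist'); s=get_state(); print(s['time_s'],s['tcp_pos'],s['contact_force'])
cv2.imwrite('pics/w5.png',c['frame'][:,:,::-1]); P=cloud(c)*1000
for r in range(60,235,7): print(r,c['frame'][r,320],P[r,320])
```

```text
25.85 [0.6 0.1 0.2] [ 0.1 -0.2  0.5]
60 [177  69  64] [603.5  21.2  10.7]
67 [177  65  61] [603.9  27.1  10.8]
74 [177  70  65] [604.3  32.9   9.1]
81 [177  68  64] [604.7  38.9   8.1]
88 [211  93  89] [605.4  48.7  70.7]
95 [210  92  87] [605.8  53.7  70.8]
102 [209  90  85] [606.1  58.8  71. ]
109 [210  93  88] [606.5  64.   70.6]
116 [209  90  86] [606.8  69.2  70.7]
123 [208  90  85] [607.2  74.4  69.9]
130 [207  88  83] [607.5  79.8  69.6]
137 [206  86  83] [607.9  85.1  70.8]
144 [206  82  79] [608.2  90.5  70.6]
151 [214 187 119] [608.6  95.2  77.4]
158 [ 91 119 171] [608.9  99.8  83.2]
165 [ 86 115 168] [609.3 105.2  82.5]
172 [60 57 79] [609.6 110.9  81. ]
179 [59 61 82] [610.  115.9  83.4]
186 [57 60 82] [610.4 121.8  81.6]
193 [51 56 79] [610.7 127.3  82. ]
200 [50 55 78] [611.1 133.   81.6]
207 [46 52 77] [611.5 138.4  82.8]
214 [46 55 78] [611.8 144.   83.4]
221 [42 53 79] [612.2 150.   82.7]
228 [42 53 79] [612.7 156.2  81.7]
```

View pics/w5.png

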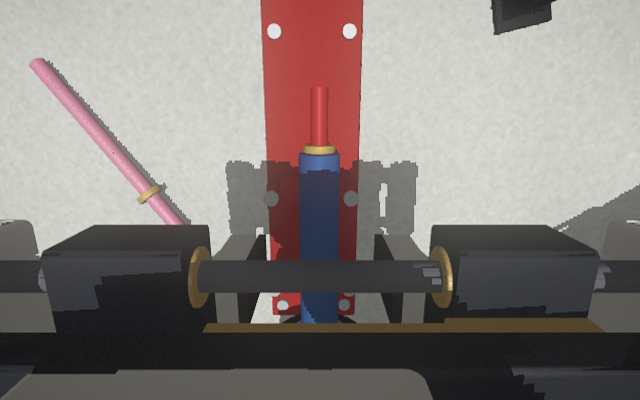

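The wrist view shows the brass collar flush against the blue tube at (320,152), with the stub level behind it and the gripper clear.

```bash
python3 -c "from plant import *; print(close_job())"
```

```text
the job is handed in; nothing more can be done
None
```

The axle is fully in the tube with its collar against the mouth. It is let go, the gripper is clear, and the job was handed in at about 26 s; the hand-in returned no verdict. The wrist force peaked at about 16 N in the readings taken.

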